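# Slide the camera plate out past its safety catch

### The arm

A 6-joint arm with a two-finger parallel gripper is mounted at the origin on the work surface. World frame = base frame: x ahead of the robot, y to its left, z up, the work surface at z = 0. Lengths are in mm, angles in rad, forces in N, time in s.
With the tool pointing down it reaches from about 400 to 925 mm from the base axis. Payload 12.5 kg.
Tool frame: the origin (TCP) lies on the mounting face of the last link; the fingertips stand 190 mm ahead of it and the grasp point (between the pads) lies 171 mm ahead of it; z points along the fingers, y is the line along which they close (so a half turn about z gives the same grasp; the last joint's range is limited). The gripper opens to 95 mm and grips with 3 to 60 N. Pads are 20 mm wide; open, the fingers measure 119 mm over their backs; the gripper's body (75 mm by 180 mm) begins 59 mm behind the grasp point.
Start: joints at [1.016, 0.491, 1.559, -0, 1.092, -0.106], TCP at [271.155, 563.116, 404.761] pointing down, gripper open.
Joint ranges: [-3.1, 3.1], [-0.84, 2.19], [0.05, 2.79], [-1.13, 4.28], [0.06, 2.93], [-2.69, 2.69]. Speed limits (rad/s): [2.22, 2.22, 2.79, 3.14, 3.14, 3.14].

### API

Orientations are given as [roll, pitch, yaw] about the fixed x, y, z axes, in that order (R = Rz(yaw) Ry(pitch) Rx(roll)).
In Python, from cell import env gives the robot as it stands.
- The arm moves only by the tool carry_out, never from a script. Its argument "series" is a list of rows, each a list of 5 numbers: the shift along the tool's x, y, z in m, then the turn about the tool's z in degrees, then the opening, from 0 (shut) to 1 (fully open). A call has 1 to 20 rows; each row is the pose to reach, as a shift and turn from the pose commanded when the call began, along the tool's axes at that moment; what a row does not reach only later rows make up. A row lasts 1/8 s, in which the tool goes at most 62.5 mm and 10.7 degrees, less where a joint would pass 70% of its speed; a pose out of reach is approached as far as the arm can. A call with a gripper value outside its range is refused whole. The fingers move at their own pace and stop on an object; the grip force is fixed at half the most. Time passes only in rows, so rows that repeat a pose let the fingers close. It gives the time, the measured TCP pose, the force, the opening and the grip force at its end, in the units of the state.
- env.state(): the state, without advancing time (a new reading comes with each control period).
- env.read_camera(name): name is "scene" or "side" or "wrist"; returns (picture, depth): 420x560x3 uint8, red, green, blue; 420x560 float32, mm along the optical axis (not along the pixel's ray), 0 where there is no reading.
- env.get_calibration(name): a dict with "intrinsics" (3x3 intrinsics, pixels), "D" ([k1, k2, p1, p2, k3] as OpenCV has them; the pictures are not rectified), "cam_to_world" (4x4, takes a point from camera to world coordinates); the wrist camera has in their place "T_tool_cam" (4x4, takes a point from camera to tool coordinates, whose origin is the TCP and whose axes are the flange's). Camera axes: x right, y up, looking along -z (the intrinsics and any distortion apply to the point x, -y, -z); pixel columns grow to the right and rows downward; lengths in mm; the calibration is good to about 2 mm. A picture is of the moment at which its call begins: read the wrist's pose just before it. get_calibration takes no time and is no camera call.
- env.job_done(): hands the job in; it is judged then, once.
The state is a dict: "t": time; "joints": joint angles; "qvel": joint speeds; "tau": joint torques, N m; "eef_pos": TCP position; "tcp_rot": TCP orientation; "ft_force": force on the tool from outside, world axes, zero at the start; "moment": the same for the moment, N m; "opening": opening from 0.0 (shut) to 1.0 (fully open); "grip_force": force on a finger pad.
Only numpy, scipy, OpenCV 4.12 (cv2) and the standard library are available. Lean on these libraries where they do the work, as an engineer would, in place of code of your own. Each camera call takes 0.05 s, during which the arm holds its last target. There are 200 camera calls.

### The job

The adapter's clamp lever already stands open and only the red spring catch still keeps the grey camera plate in. With a fingertip hold the catch pressed down and push the plate on past it, towards the open end of the jaws, until the catch has sprung up again behind it; leave the plate lying level in the jaws, clear of the catch and at most half out, ready for a hand to take. Push only: do not lift the plate or force it against the catch, and leave the lens cap, the filter ring and the battery as they lie.

Things in the scene. Friction and masses are not known exactly. Their poses are not given: they have to be found in the camera images.
- adapter: Black quick-release adapter on a steel foot 200 x 110 x 10 mm, fixed. Origin: centre of the foot's underside, on the shelf. x: the way the plate slides out; z up. Its black body, 72 mm wide, runs from x = -80 to +70 mm with its channel floor at z = 26 mm. From x = -80 to 0 that floor is open at the sides and above; the red catch pad stands there, behind the plate.
- channel_mouth (a point): Middle of the channel floor at the open end of the two undercut jaws (adapter x = +70 mm, z = 26 mm). The jaws stand 12 mm above the floor from x = 0 to +70 mm, 45 mm apart at the top and 53 mm at the floor. Beside them is only a black lever, low on the +y side, already open.
- plate: Grey metal camera plate 90 (x) x 50 x 11 mm, 0.1 to 0.2 kg, loose, on the channel floor, held by the jaws with 1 mm play. Origin: centre of its underside; x as the adapter's. A camera screw stands 8 mm out of its top. At first its origin is 5.5 to 8.5 mm ahead (+x) of the adapter's; the catch lets it move only a few mm. It must end 21 (just past the nose) to 70 mm ahead, flat on the floor.
- plate_back (a point): Middle of the top edge of the plate's back end, the 11 mm high face that looks to -x towards the red pad. Underneath, a rib 6 mm long closes this end; ahead of the rib is a slot 10 mm long and 5 mm deep, in which the nose of the catch stands.
- catch (a joint): Press of the safety catch: 0 up, 0.008 m fully down (hard stop); spring 3 N at first, 8 N fully down. Moving with the red pad, a steel nose (adapter x = -30 to -24 mm) stands 4 mm above the floor when up and lies below it from 4.5 mm of press. The plate's end rib, once over the nose, keeps the catch down; when the plate's back end is ahead of the nose the catch springs up.
- catch_top (a point): Centre of the red press pad's top, 26 mm (x) by 28 mm, at adapter x = -54.5 mm; moves down with the pad. Up, it is 37 mm above the shelf, level with the plate's top, its front edge 2 to 5 mm behind the plate's back end. Fully down it is at 29 mm: a fingertip on it then reaches 8 mm below the plate's top and can push the plate's back end.
- cap: Black lens cap, a disc 77 mm in diameter and 10 mm high lying on the shelf near the adapter; leave alone. Origin at the centre of its underside.
- filter: Dark metal filter ring, 72 mm outside, 8 mm high, lying on the shelf near the adapter; leave alone. Origin at the centre of its underside.
- battery: Grey camera battery 38 x 52 x 20 mm lying on the shelf near the adapter; leave alone. Origin at the centre of its underside.

How it is judged:
By the outcome, as a careful person would: the job done as asked, in the order asked, and still so for the second after the job is handed in, with the robot touching nothing.
It also fails if it takes over 35 s, if anything falls off the work surface, if the arm or the gripper's body presses on something with over 40 N, if the wrist force passes 120 N, or if a joint passes its speed limit or range.

## Working session

There is one attempt and no reset: what is moved stays moved. The work goes in short steps, Python scripts to look and compute and a tool call to move; the robot and the scene stay as the last step left them, time stands still between calls to the robot, and variables do not carry over. Pictures are saved under pics/ and viewed, at most 10 in all, crops included, and the job is handed in when it is done.

Besides the shell and the picture viewer there is one more tool, called after "Call:" as a command line: name --pt "numbers of a row" for each row, then --argument value for the rest. carry_out: Moves the arm, as the interface text tells. Its arguments: {"type":"object","properties":{"series":{"type":"array","items":{"type":"array","items":{"type":"number"}}}},"required":["series"]}

```bash
mkdir -p pics; ls; cat > h.py <<'E'
import numpy as np, cv2
from cell import env
from scipy.spatial.transform import Rotation as R
def tool():
    s=env.state(); T=np.eye(4); T[:3,:3]=R.from_euler('xyz',s['tcp_rot']).as_matrix(); T[:3,3]=s['eef_pos']; return T
def cam(n):
    T0=tool(); p,d=env.read_camera(n); c=env.get_calibration(n)
    T=T0@np.array(c['T_tool_cam']) if n=='wrist' else np.array(c['cam_to_world'])
    return p,d,np.array(c['intrinsics'],float),np.array(c['D'],float),T
def rays(uv,K,D,T):
    u=cv2.undistortPoints(np.array(uv,float).reshape(-1,1,2),K,D).reshape(-1,2)
    return T[:3,3], np.c_[u[:,0],-u[:,1],-np.ones(len(u))]@T[:3,:3].T
def onplane(uv,z,K,D,T):
    o,r=rays(uv,K,D,T); return o+r*((z-o[2])/r[:,2])[:,None]
def withdepth(uv,d,K,D,T):
    o,r=rays(uv,K,D,T); uv=np.array(uv,int).reshape(-1,2); return o+r*d[uv[:,1],uv[:,0]][:,None]
def redpts(p):
    hsv=cv2.cvtColor(p,cv2.COLOR_RGB2HSV); h=hsv[...,0]
    return (((h<8)|(h>172))&(hsv[...,1]>130)&(hsv[...,2]>60)).astype(np.uint8)
E
python3 - <<'E'
from h import *
print(env.state())
ims=[]
for n in('scene','wrist'):
    p,d,K,D,T=cam(n); ims.append(p); print(n,T.round(2).tolist(),K.tolist(),D)
    m=redpts(p); N,l,st,c=cv2.connectedComponentsWithStats(m)
    for i in range(1,N):
        if st[i,4]>30: print(st[i],c[i],withdepth([c[i]],d,K,D,T).round(1),onplane([c[i]],37,K,D,T).round(1))
    cv2.imwrite(f'pics/{n}0.png',p[...,::-1])
E
```

```text
pics
{'t': 0.0, 'joints': array([ 1.01638389e+00,  4.91568286e-01,  1.55943961e+00, -1.55491492e-05,
        1.09170512e+00, -1.05628581e-01]), 'qvel': array([ 0.00214244,  0.00195749, -0.00158406,  0.00092089,  0.00101315,
        0.00098938]), 'tau': array([-3.89075558e-04, -6.12653446e+01, -2.58172649e+01,  6.91817561e-02,
        4.83672868e-02, -1.88131025e-04]), 'eef_pos': array([271.15028035, 563.08670715, 404.15960006]), 'tcp_rot': array([-3.14047709e+00, -1.04407719e-04,  2.69281592e+00]), 'ft_force': array([-0.29452094,  0.54013994,  0.71157022]), 'moment': array([ 0.02585189,  0.02252087, -0.04048214]), 'grip_force': 0.0, 'opening': 1.0006030214180588}
scene [[-0.63, -0.57, 0.52, 960.17], [0.78, -0.47, 0.42, 296.22], [0.0, 0.67, 0.74, 543.1], [0.0, 0.0, 0.0, 1.0]] [[404.6876089206227, 0.0, 280.67356405052135], [0.0, 404.6876089206227, 205.82811023888402], [0.0, 0.0, 1.0]] [0.01211615 0.         0.         0.         0.        ]
[299 146  18  11 109] [307.11926606 150.7706422 ] [[463.  -41.3  36.8]] [[463.2 -41.1  37. ]]
wrist [[0.43, -0.86, -0.26, 194.92], [0.9, 0.41, 0.13, 600.49], [-0.0, -0.29, 0.96, 383.37], [0.0, 0.0, 0.0, 1.0]] [[359.86527439447684, 0.0, 277.81825051810307], [0.0, 359.86527439447684, 218.60832377596992], [0.0, 0.0, 1.0]] [-0.02001446  0.          0.          0.          0.        ]
```

View pics/scene0.png

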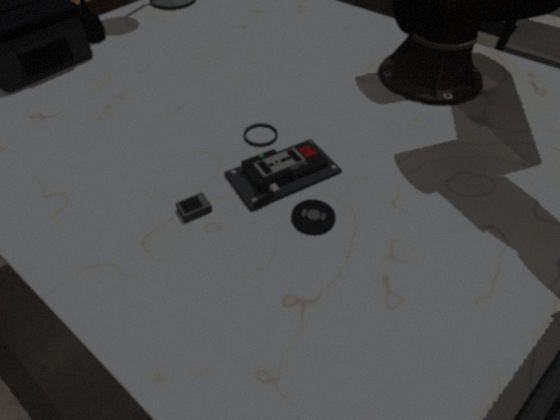

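```bash
python3 - <<'E'
from h import *
p,d,K,D,T=cam('side'); cv2.imwrite('pics/side0.png',p[...,::-1])
m=redpts(p); N,l,st,c=cv2.connectedComponentsWithStats(m)
for i in range(1,N):
    if st[i,4]>30: print(st[i],c[i],withdepth([c[i]],d,K,D,T).round(1),onplane([c[i]],37,K,D,T).round(1))
E
```

```text
[201 264  19  14 231] [209.51948052 270.28571429] [[459.8 -44.9  38.8]] [[460.6 -42.5  37. ]]
```

View pics/side0.png

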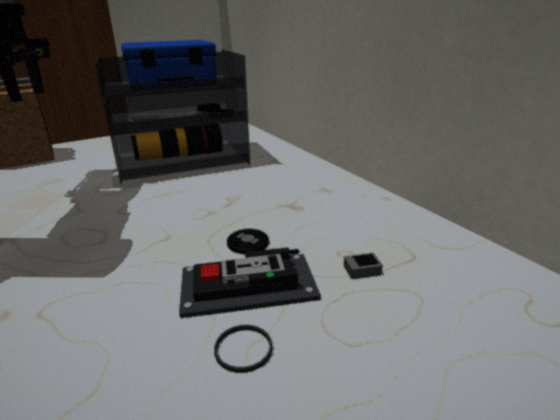

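The scene shows the red pad at (307,151), with the plate extending lower-left from it to about (258,170). The cap is at (313,217), the ring at (260,134) and the battery at (193,207). The pad lies at about (462,-42) in both views. Next I get the axis direction from the foot's corners.

```bash
python3 - <<'E'
from h import *
p,d,K,D,T=cam('scene')
c=onplane([(225,173),(312,141),(341,170),(254,208)],10,K,D,T); print(c.round(1))
print([np.linalg.norm(c[i]-c[i-1]).round(1) for i in range(4)])
ax=(c[0]+c[3]-c[1]-c[2])[:2]; y=np.arctan2(ax[1],ax[0]); print('yaw',np.degrees(y),'centre',c.mean(0))
u=np.array([np.cos(y),np.sin(y)]); print('pad in adapter',(np.array([462,-42])-c.mean(0)[:2])@u)
Tt=tool(); print(Tt.round(3), np.array(env.get_calibration('wrist')['T_tool_cam']).round(2))
E
```

```text
[[ 588.7 -141.4   10. ]
 [ 405.4  -69.9   10. ]
 [ 440.9   25.4   10. ]
 [ 620.5  -38.9   10. ]]
[np.float64(107.3), np.float64(196.8), np.float64(101.6), np.float64(190.8)]
yaw -20.519338369606196 centre [513.88175049 -56.20485518  10.        ]
pad in adapter -53.569193179618495
[[-9.01000e-01  4.34000e-01 -0.00000e+00  2.71151e+02]
 [ 4.34000e-01  9.01000e-01 -1.00000e-03  5.63101e+02]
 [ 0.00000e+00 -1.00000e-03 -1.00000e+00  4.04406e+02]
 [ 0.00000e+00  0.00000e+00  0.00000e+00  1.00000e+00]] [[-0.    0.96  0.3  84.89]
 [ 1.   -0.    0.    0.64]
 [ 0.    0.3  -0.96 20.8 ]
 [ 0.    0.    0.    1.  ]]
```

Call:
carry_out --pt "-0.05 -0.053 0 -1 0" --pt "-0.09 -0.095 0 -2 0" --pt "-0.13 -0.138 0.02 -3 0" --pt "-0.17 -0.18 0.03 -4 0" --pt "-0.21 -0.223 0.04 -5 0" --pt "-0.25 -0.265 0.05 -5 0" --pt "-0.29 -0.308 0.06 -5 0" --pt "-0.33 -0.35 0.07 -5 0" --pt "-0.37 -0.393 0.08 -5 0" --pt "-0.41 -0.436 0.095 -5 0" --pt "-0.435 -0.462 0.104 -5 0" --pt "-0.435 -0.462 0.104 -5 0" --pt "-0.435 -0.462 0.104 -5 0" --pt "-0.435 -0.462 0.104 -5 0" --pt "-0.435 -0.462 0.104 -5 0" --pt "-0.435 -0.462 0.104 -5 0"

```text
t: 2.2
eef_pos: [462.6, -41.4, 300.9]
tcp_rot: [3.141, 0.0, 2.781]
ft_force: [0.9, -0.1, 0.1]
opening: 0.007
grip_force: 0.0
```

```bash
python3 - <<'E'
from h import *
p,d,K,D,T=cam('wrist'); cv2.imwrite('pics/wrist1.png',p[...,::-1])
m=redpts(p); N,l,st,c=cv2.connectedComponentsWithStats(m)
print(env.state()['qvel'].round(3),tool().round(3))
for i in range(1,N):
    if st[i,4]>100:
        print(st[i],c[i],withdepth([c[i]],d,K,D,T).round(1),onplane([c[i]],37,K,D,T).round(1))
        ct=max(cv2.findContours((l==i).astype(np.uint8),0,2)[0],key=len)
        q=onplane(ct.reshape(-1,2),37,K,D,T)[:,:2]; print(cv2.minAreaRect(q.astype(np.float32)))
E
```

```text
[-0.004  0.001 -0.002  0.001 -0.001 -0.001] [[-9.36000e-01  3.53000e-01  0.00000e+00  4.62587e+02]
 [ 3.53000e-01  9.36000e-01  0.00000e+00 -4.15000e+01]
 [-0.00000e+00  0.00000e+00 -1.00000e+00  3.00868e+02]
 [ 0.00000e+00  0.00000e+00  0.00000e+00  1.00000e+00]]
[ 257  207   41   39 1551] [277.34107028 225.94132818] [[458.7 -39.7  36.9]] [[458.7 -39.7  37. ]]
((458.8780212402344, -39.94779968261719), (28.635417938232422, 28.49183464050293), 69.34430694580078)
```

View pics/wrist1.png

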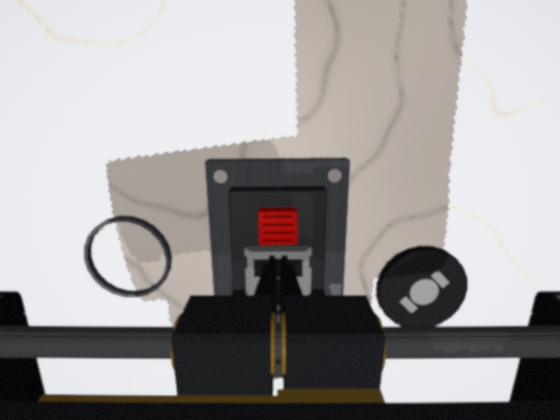

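The wrist view shows the pad centre at (277,226), the plate's back edge at about row 247 (columns 246–312), and the foot's rear edge level at row 159. So the tool is already aligned with the adapter. Next I measure the gap from the pad to the plate.

```bash
python3 - <<'E'
from h import *
p,d,K,D,T=cam('wrist'); g=cv2.cvtColor(p,cv2.COLOR_RGB2GRAY)
print(g[200:262,250],g[200:262,305],g[250,236:322]); print(p[200:262,277,0], p[200:262,277,1])
q=onplane([(277,207),(277,245),(277,247),(246,250),(312,250)],37,K,D,T); f=onplane([(207,159),(349,159)],10,K,D,T)
W=tool(); L=lambda a:((a-W[:3,3])@W[:3,:3]).round(1)
print('tool frame',L(q),L(f),L(onplane([(277.3,226)],37,K,D,T)))
E
```

```text
[ 43  45  40  45  46  45  46  43  44  44  45  44  43  41  39  41  41  41
  41  42  42  46  42  44  44  40  42  47  45  41  42  42  43  43  42  41
  42  42  42  39  42  44  37  39  46  44  51  56  61  64  75  92 109 117
 120 119 120 120 120 120 120 117] [ 48  49  48  47  47  49  47  51  45  45  46  47  47  48  45  45  45  47
  48  42  48  44  45  44  45  40  44  47  43  48  45  45  46  47  44  41
  39  39  40  42  38  38  37  39  38  45  55  58  60  66  79 101 110 118
 119 118 119 118 117 118 119 120] [ 38  40  41  40  40  43  43  54  79  99 111 107  99  85  75  69  69  67
  67  65  67  68  67  67  69  67  67  65  67  66  67  68  65  70  70  70
  72  69  70  70  68  71  70  70  71  69  71  67  70  71  71  72  72  70
  70  71  69  72  72  73  72  72  71  71  70  70  71  74  75  79  87  97
 108 112 109  91  66  45  39  37  39  37  35  39  35  39]
[ 44  40  41  44  45  46  58  73  84  86 103 134 155 166 159 129 110 124
 153 167 171 169 162 140 117 124 150 165 168 168 156 128 109 122 150 163
 169 166 152 128 111 124 150 152 122  86  60  59  60  59  71  90 110 117
 118 121 119 106  81  48  31  19] [ 44  36  41  42  42  41  37  21  15   6   5  12  12  20  21  10   7  12
  19  19  21  20  20  14  15  11  13  20  18  18  16   2   8  12  15  14
  21  18   3  12   5   3  13  18  24  42  52  59  62  60  71  90 110 117
 119 121 119 105  79  45  26  20]
tool frame [[ 1.830e+01 -0.000e+00  2.638e+02]
 [-1.010e+01 -1.000e-01  2.638e+02]
 [-1.170e+01 -1.000e-01  2.638e+02]
 [-1.400e+01 -2.260e+01  2.638e+02]
 [-1.400e+01  2.540e+01  2.638e+02]] [[ 48.2 -52.5 290.8]
 [ 48.2  53.8 290.8]] [[4.300e+00 2.000e-01 2.638e+02]]
```

Call:
carry_out --pt "0.003 0.0005 0.02 0 0" --pt "0.003 0.0005 0.04 0 0" --pt "0.003 0.0005 0.06 0 0" --pt "0.003 0.0005 0.068 0 0" --pt "0.003 0.0005 0.07 0 0" --pt "0.003 0.0005 0.07 0 0" --pt "0.003 0.0005 0.07 0 0"

```text
t: 3.18
eef_pos: [460.1, -40.3, 231.3]
tcp_rot: [3.141, 0.001, 2.78]
ft_force: [0.5, -0.1, -0.0]
opening: 0.006
grip_force: 0.0
```

```bash
python3 - <<'E'
from h import *
for n,(x,y) in {'scene':(290,160),'side':(240,270)}.items():
    p=cam(n)[0]; c=p[y-45:y+45,x-60:x+60]; cv2.imwrite(f'pics/{n}2.png',cv2.resize(np.clip(c*1.6,0,255).astype(np.uint8),None,fx=5,fy=5,interpolation=2)[...,::-1])
a=cv2.imread('pics/scene2.png'); b=cv2.imread('pics/side2.png'); cv2.imwrite('pics/both2.png',cv2.resize(np.vstack([a,b]),(400,600)))
E
```

```text
(no output)
```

View pics/side2.png

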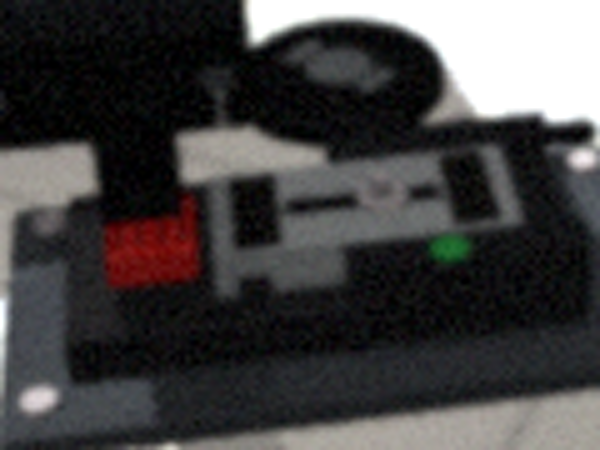

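View pics/scene2.png

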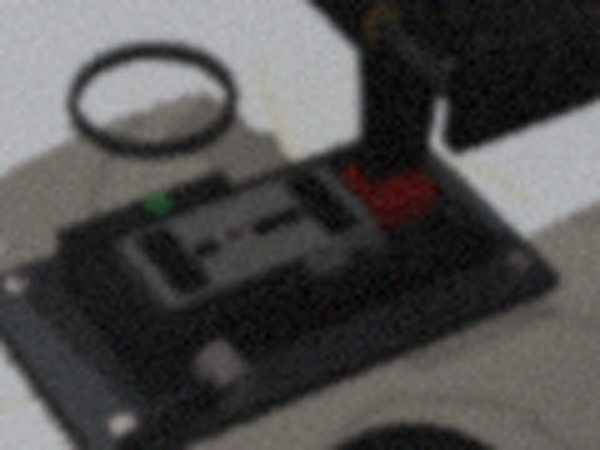

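The fingertip hovers about 4 mm over the pad and is slightly towards its rear. I shift it 2 mm forward and press in steps.

Call:
carry_out --pt "-0.002 0 0 0 0" --pt "-0.002 0 0.002 0 0" --pt "-0.002 0 0.004 0 0" --pt "-0.002 0 0.005 0 0" --pt "-0.002 0 0.006 0 0" --pt "-0.002 0 0.007 0 0" --pt "-0.002 0 0.007 0 0" --pt "-0.002 0 0.007 0 0"

```text
t: 4.28
eef_pos: [461.9, -41.0, 223.8]
tcp_rot: [3.142, 0.0, 2.78]
ft_force: [-0.8, -0.7, 4.6]
opening: 0.004
grip_force: 2.4
```

Call:
carry_out --pt "0 0 0.001 0 0" --pt "0 0 0.002 0 0" --pt "0 0 0.003 0 0" --pt "0 0 0.004 0 0" --pt "0 0 0.004 0 0" --pt "0 0 0.004 0 0"

```text
t: 5.03
eef_pos: [461.9, -41.0, 219.9]
tcp_rot: [3.141, 0.0, 2.78]
ft_force: [-0.7, 0.9, 7.3]
opening: 0.007
grip_force: 3.5
```

Call:
carry_out --pt "-0.001 0 0 0 0" --pt "-0.002 0 0 0 0" --pt "-0.003 0 0 0 0" --pt "-0.004 0 0 0 0" --pt "-0.005 0 0 0 0" --pt "-0.006 0 0 0 0" --pt "-0.007 0 0 0 0" --pt "-0.008 0 0 0 0" --pt "-0.009 0 0 0 0" --pt "-0.01 0 0 0 0" --pt "-0.011 0 0 0 0" --pt "-0.012 0 0 0 0" --pt "-0.012 0 0 0 0"

```text
t: 6.65
eef_pos: [472.2, -45.0, 219.6]
tcp_rot: [-3.141, -0.004, 2.78]
ft_force: [-6.4, 1.8, 8.3]
opening: 0.003
grip_force: 4.1
```

```bash
python3 - <<'E'
from h import *
x,y=240,270
p=cam('side')[0]; c=p[y-45:y+45,x-60:x+60]; cv2.imwrite('pics/side3.png',cv2.resize(np.clip(c*1.6,0,255).astype(np.uint8),None,fx=5,fy=5,interpolation=2)[...,::-1])
E
```

```text
(no output)
```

View pics/side3.png

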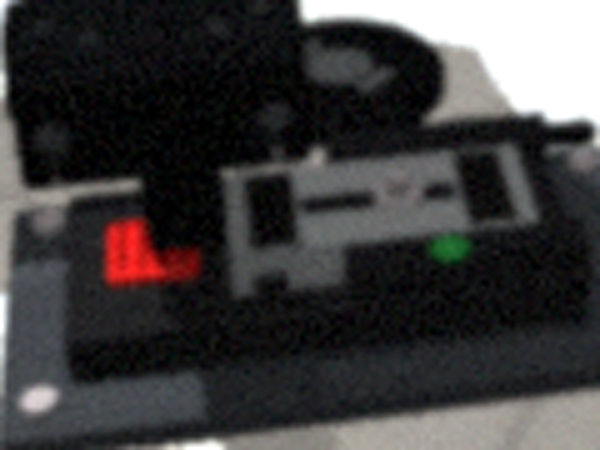

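Call:
carry_out --pt "-0.001 0 0 0 0" --pt "-0.002 0 0 0 0" --pt "-0.003 0 0 0 0" --pt "-0.004 0 0 0 0" --pt "-0.005 0 0 0 0" --pt "-0.006 0 0 0 0" --pt "-0.007 0 0 0 0" --pt "-0.008 0 0 0 0" --pt "-0.009 0 0 0 0" --pt "-0.01 0 0 0 0" --pt "-0.011 0 0 0 0" --pt "-0.012 0 0 0 0" --pt "-0.012 0 0 0 0"

```text
t: 8.32
eef_pos: [483.6, -49.3, 219.6]
tcp_rot: [-3.141, -0.003, 2.78]
ft_force: [-4.9, 0.3, 5.8]
opening: 0.004
grip_force: 3.9
```

```bash
python3 - <<'E'
from h import *
x,y=240,270
p=cam('side')[0]; c=p[y-45:y+45,x-60:x+60]; cv2.imwrite('pics/side4.png',cv2.resize(np.clip(c*1.6,0,255).astype(np.uint8),None,fx=5,fy=5,interpolation=2)[...,::-1])
E
```

```text
(no output)
```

View pics/side4.png

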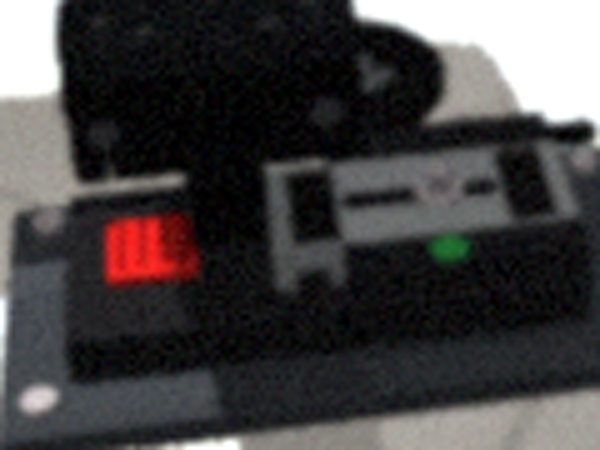

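The plate has moved about 16 mm and its back end should be past the nose. I back off slightly, raise the tip 3 mm (still below the plate's top) so the nose is free to rise, push about 8 mm more, retreat and lift.

Call:
carry_out --pt "0.001 0 0 0 0" --pt "0.001 0 -0.001 0 0" --pt "0.001 0 -0.002 0 0" --pt "0.001 0 -0.003 0 0" --pt "0 0 -0.003 0 0" --pt "-0.001 0 -0.003 0 0" --pt "-0.002 0 -0.003 0 0" --pt "-0.003 0 -0.003 0 0" --pt "-0.004 0 -0.003 0 0" --pt "-0.005 0 -0.003 0 0" --pt "-0.006 0 -0.003 0 0" --pt "-0.007 0 -0.003 0 0" --pt "-0.008 0 -0.003 0 0" --pt "-0.008 0 -0.003 0 0"

```text
t: 10.12
eef_pos: [491.9, -52.4, 222.8]
tcp_rot: [3.141, 0.0, 2.78]
ft_force: [0.1, 0.3, -0.2]
opening: 0.004
grip_force: 0.0
```

Call:
carry_out --pt "0.001 0 0 0 0" --pt "0.002 0 0 0 0" --pt "0.002 0 -0.003 0 0" --pt "0.002 0 -0.01 0 0" --pt "0.002 0 -0.03 0 0" --pt "0.002 0 -0.06 0 0" --pt "0.002 0 -0.09 0 0" --pt "0.0 0 -0.12 0 0" --pt "0.0 0 -0.12 0 0" --pt "0.0 0 -0.12 0 0"

```text
t: 11.38
eef_pos: [491.5, -52.3, 342.5]
tcp_rot: [3.142, -0.0, 2.78]
ft_force: [-0.0, -0.4, 0.2]
opening: 0.007
grip_force: 0.0
```

```bash
python3 - <<'E'
from h import *
x,y=240,270
p,d,K,D,T=cam('side'); c=p[y-45:y+45,x-60:x+60]; cv2.imwrite('pics/side5.png',cv2.resize(np.clip(c*1.6,0,255).astype(np.uint8),None,fx=5,fy=5,interpolation=2)[...,::-1])
for n in ('side','scene'):
    p,d,K,D,T=cam(n); ys,xs=np.nonzero(redpts(p)); print(n,xs.min(),xs.max(),ys.min(),ys.max(),xs.mean(),ys.mean(),np.median(withdepth(np.c_[xs,ys],d,K,D,T),0).round(1))
E
```

```text
side 202 218 264 280 209.6867469879518 272.56024096385545 [458.4 -51.1  37.7]Traceback (most recent call last):
  File "<stdin>", line 5, in <module>
    return umr_minimum(a, axis, None, out, keepdims, initial, where)
ValueError: zero-size array to reduction operation minimum which has no identity
```

View pics/side5.png

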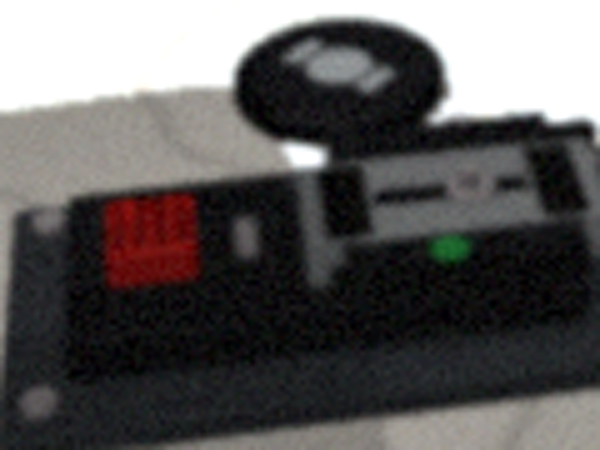

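The catch is up (red pad at about (150,240) in the crop). The nose stands free at (245,237), and the plate lies level with its back end ahead of the nose at about column 305. Cap undisturbed; the ring and battery were never approached.

```bash
python3 -c "
from cell import env
print(env.job_done())"
```

```text
the job is handed in; nothing more can be done
None
```

The job is handed in: the plate was pushed past the catch and lies level in the jaws, about 32 mm ahead of the adapter's origin by my estimate, with the catch sprung up behind it. The cap, filter ring and battery were not touched.

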